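# Reset the isolator slide behind the splash guard with a bent rod

## Robot

A 6-joint arm with a two-finger parallel gripper is mounted at the origin on a cart in front of the work surface, level with it; the furniture and walls round the work are solid. World frame = base frame: x ahead of the robot, y to its left, z up, the work surface at z = 0. Lengths are in m, angles in rad, forces in N, time in s.
With the tool pointing down it reaches from about 0.25 to 0.775 m from the base axis. Payload 4 kg.
Tool frame: the origin (TCP) lies midway between the tips of the shut fingers; the grasp point (between the pads) lies 19 mm behind it; z points along the fingers, y is the line along which they close (so a half turn about z gives the same grasp; the last joint's range is limited). The gripper opens to 94 mm and grips with 3 to 60 N. Pads are 16 mm wide; open, the fingers measure 119 mm over their backs; the gripper's body (75 mm by 177 mm) begins 78 mm behind the grasp point.
Start: joints at [1.067, 0.087, 1.371, -0, 1.684, -0.103], TCP at [0.215, 0.506, 0.171] pointing down, gripper open.
Joint ranges: [-3.1, 3.1], [-0.76, 2.03], [0.27, 2.55], [-1.08, 4.22], [0.17, 2.65], [-2.57, 2.57]. Speed limits (rad/s): [2.79, 2.79, 3.14, 3.14, 3.14, 3.14].

## Interface

Orientations are given as [roll, pitch, yaw] about the fixed x, y, z axes, in that order (R = Rz(yaw) Ry(pitch) Rx(roll)).
In Python, from bench import robot gives the robot as it stands.
- The arm moves only by the tool servo_tool, never from a script. Its argument "moves" is a list of rows, each a list of 5 numbers: the shift along the tool's x, y, z in units of 25 mm (1.0 is 25 mm), then the turn about the tool's z in units of 6 degrees (1.0 is 6 degrees), then the closure, from 0 (fully open) to 1 (shut). In form: [[dx, dy, dz, yaw, gripper], ...]. A call has 1 to 10 rows; each row is the pose to reach, as a shift and turn from the pose commanded when the call began, along the tool's axes at that moment; what a row does not reach only later rows make up. A row lasts 1/12 s, in which the tool goes at most 41.7 mm and 7.16 degrees, less where a joint would pass 70% of its speed; a pose out of reach is approached as far as the arm can. A call with a gripper value outside its range is refused whole. The fingers move at their own pace and stop on an object; the grip force is fixed at half the most. Time passes only in rows, so rows that repeat a pose let the fingers close. It gives the time, the measured TCP pose, the force, the opening and the grip force at its end, in the units of the state.
- robot.get_obs(): the state, without advancing time (a new reading comes with each control period).
- robot.snapshot(name): name is "scene" or "top"; returns a dict with "image" (384x512x3 uint8, blue, green, red), "fx", "fy", "cx", "cy" (pixels), "eye" and "orientation" of the camera in the world. Camera axes: x right, y down, z forward; pixel columns grow to the right and rows downward; lengths in m; the calibration is good to about 2 mm. A picture is of the moment at which its call begins. There is no depth.
- robot.close_job(): hands the job in; it is judged then, once.
The state is a dict: "time": time; "joint_positions": joint angles; "qvel": joint speeds; "joint_torque": joint torques, N m; "tool_pos": TCP position; "ee_rot": TCP orientation; "wrist_force": force on the tool from outside, world axes, zero at the start; "wrist_torque": the same for the moment, N m; "width": finger opening in m; "finger_force": force on a finger pad.
Only numpy, scipy, OpenCV 4.12 (cv2) and the standard library are available. Lean on these libraries where they do the work, as an engineer would, in place of code of your own. Each camera call takes 0.05 s, during which the arm holds its last target. There are 200 camera calls.

## Task

The red slide lever of the isolator behind the clear splash guard has tripped away from the guard. Take the bent rod from its stand, reach over the guard and draw the lever with the rod's tip towards the guard all the way to its end stop, hold it pulled against the stop with about 6 N (never over 11 N on the lever) for a full second so that the reset takes, then hang the rod back in both forks of the stand as you found it and let go. Only the rod may touch the lever; do not bump the guard, and leave the flask and the beaker where they stand.

Things in the scene. Friction and masses are not known exactly. Their poses are not given: they have to be found in the camera images.
- bent_rod: Loose tool, 180 g: blue box handle 120 (x) x 18 (y) x 26 (z) mm; from its +x end an 8 mm steel bar runs on along +x and at x = 175 mm bends down (-z) into a straight leg. Origin at the handle's centre, z up as it hangs in the stand; centre of mass 20 to 30 mm ahead of it. Grip the handle at its middle from above, across its 18 mm width, between the forks.
- rod_tip (a point): Centre of the 10 mm rubber ball at the end of the rod's leg, at (175, 0, -125) mm in the rod's frame; the ball's underside is 130 mm below the handle's axis.
- rod_stand: Fixed stand: base plate 150 x 90 x 12 mm, origin at the centre of its underside; two forks, 12 mm thick, 44 mm wide, at x = -49 and +49 mm. Each has a flat-bottomed notch 24 mm wide, bottom at z = 147 mm, straight cheeks to 163 mm, then flared lead-ins, about 38 mm wide at the mouth, to 176 mm. Open between the forks down to the base. The rod hangs along the stand's x.
- stand_home (a point): Where the rod's origin is when the rod hangs in both forks: 160 mm above the worktop over the middle of the stand. Its x axis is the rod's x axis there.
- stand_tip_home (a point): Where the centre of the rod's tip ball is when the rod hangs in the stand: (175, 0, 35) mm in the stand's frame.
- isolator: Fixed grey and white box behind the guard. Origin on the worktop in the plane of the guard's back face, mid-width; x points from the guard to the box's back (away from the robot, within 20 degrees of world x), z up. Low deck 36 mm high, 160 mm wide, from x = 0 to 105 mm; behind it a housing 125 mm high to x = 190 mm. At least 35 mm are free between lever and housing.
- guard: Clear upright splash guard with yellow top edge and aluminium side posts, fixed to the isolator; origin that of the isolator. 10 mm thick (x = -10 to 0 mm), 208 mm wide, 152 mm high; feet at its two sides reach 45 mm towards the robot.
- reset_lever: Red slide lever: upright plate 8 mm thick (x), 36 mm wide (y), 41 to 75 mm above the worktop, axes as the isolator's. Origin at mid-plate, 36 mm above the worktop; its flat back face is 4 mm behind (+x). It slides only along the isolator's x, friction about 2 N, no spring, over 20 to 30 mm. Its rigid end stop is adjustable and unseen, at x = 24 to 36 mm (origin, isolator's frame): feel for it.
- flask: Loose conical glass flask, 77 mm across, 111 mm high, origin at the centre of its underside; a bystander.
- beaker: Loose glass beaker, 73 mm across, 92 mm high, origin at the centre of its underside; a bystander.

How it is judged:
On the way, in this order (a step that is already met when the one before it is completed fails the run):
1. the rod is lifted at least 40 mm out of its stand (z of bent_rod in the frame of stand_home above 0.04 m), for 0.1 s.
2. the rod pulls the lever against its end stop: more than 4 N (and never over 11 N) between them, twice what the lever needs to slide, for 0.8 s (contact force between bent_rod and reset_lever above 4 N and distance of reset_lever from where it was at the start of the episode above 0.018 m), for 0.8 s.
At the end, for the whole second after the job is handed in: The lever stays where it was drawn, at the guard end (at least 18 mm from its start and within 39 mm of the guard); the rod hangs at rest in both forks, within 18 mm of its home along the stand and 4 mm in height, its tip within 25 mm of its home, and is let go (x of reset_lever in the frame of isolator below 0.039 m and distance of reset_lever from where it was at the start of the episode above 0.018 m and distance between bent_rod and stand_home below 0.018 m and z of bent_rod in the frame of stand_home between -0.004 and 0.004 m and distance between rod_tip and stand_tip_home below 0.025 m and linear speed of bent_rod below 0.02 m/s); the robot touches nothing.
It fails at once if the rod presses on the lever with more than 11 N (contact force between bent_rod and reset_lever above 11 N).
It fails at once if the gripper or arm touches the lever (contact force between any of the fingers, the arm and reset_lever above 0.5 N).
It fails at once if the guard is bumped with more than 5 N (contact force between guard and anything else above 5 N).
It fails at once if the flask or the beaker is moved more than 20 mm (distance of any of flask, beaker from where it was at the start of the episode above 0.02 m).
It also fails if it takes over 58 s, if anything falls off the work surface, if the arm or the gripper's body presses on something with over 40 N, if the wrist force passes 120 N, or if a joint passes its speed limit or range.

## Working session

There is one attempt and no reset: what is moved stays moved. The work goes in short steps, Python scripts to look and compute and a tool call to move; the robot and the scene stay as the last step left them, time stands still between calls to the robot, and variables do not carry over. Pictures are saved under pics/ and viewed, at most 10 in all, crops included, and the job is handed in when it is done.

Besides the shell and the picture viewer there is one more tool, called after "Call:" as name([rows], argument=value, ...), one row to a line, values as JSON. servo_tool: Moves the arm, as the interface text tells. Its arguments: {"type":"object","properties":{"moves":{"type":"array"}},"required":["moves"]}

```bash
mkdir -p pics; ls; python3 - <<'E'
from bench import robot
import cv2,pickle
d={}
for n in("scene","top"):
    s=robot.snapshot(n);d[n]=s;cv2.imwrite(f"pics/{n}0.png",s["image"])
    print(n,{k:v for k,v in s.items() if k!="image"})
pickle.dump(d,open("s0.pkl","wb"))
o=robot.get_obs();print(o)
E
```

```text
pics
scene {'fx': 394.97084565671906, 'fy': 394.97084565671906, 'cx': 251.04556319244463, 'cy': 195.70407343837385, 'eye': array([ 0.10686545, -0.5654187 ,  0.74388772]), 'orientation': array([-2.3055041 ,  0.00506089, -0.65953192])}
top {'fx': 408.39274358488785, 'fy': 408.39274358488785, 'cx': 254.03976714689765, 'cy': 196.20192784884273, 'eye': array([ 0.40229199, -0.01110839,  1.02837452]), 'orientation': array([-2.97917234,  0.01681084, -1.59673515])}
{'time': 0.1, 'joint_positions': array([ 1.06688839e+00,  8.78996942e-02,  1.37207063e+00, -3.15337744e-05,
        1.68358781e+00, -1.03101354e-01]), 'qvel': array([ 0.00095989, -0.00185211, -0.00214773, -0.00150953,  0.00150655,
        0.00056916]), 'joint_torque': array([ 1.47837542e-03, -3.41252375e+01, -3.03302479e+01,  7.19325221e-02,
        3.04533052e-02, -9.14111956e-05]), 'tool_pos': array([0.21433837, 0.50592071, 0.1695276 ]), 'ee_rot': array([-3.13963438e+00, -1.71111447e-04,  2.74078238e+00]), 'wrist_force': array([-0.18506419,  0.30584257,  0.28008071]), 'wrist_torque': array([ 0.03987957, -0.00434978, -0.00267313]), 'finger_force': 0.0, 'width': 0.09392969575797638}
```

View pics/scene0.png

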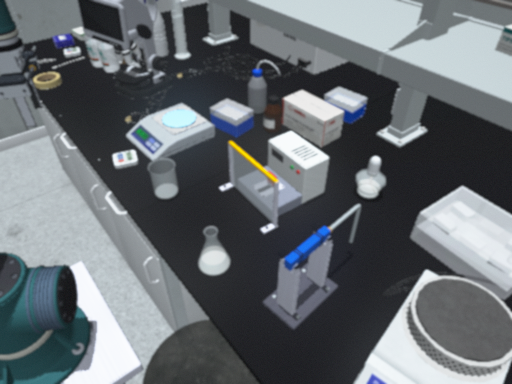

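View pics/top0.png

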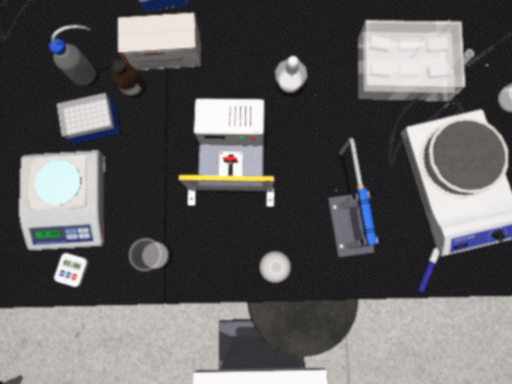

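The scene picture shows the rod at about (310,245), the guard's yellow edge at (252,160), the flask at (212,255) and the beaker at (163,180). In the top picture the blue handle is at (367,217), the bar's bend near (349,143), the yellow edge runs (180,178)-(273,181), and the red lever is at (231,158).

```bash
cat > h.py <<'E'
import numpy as np, cv2, pickle
from scipy.spatial.transform import Rotation as R
def ray(s,p):
    d=R.from_euler('xyz',s["orientation"]).as_matrix()@np.array([(p[0]-s["cx"])/s["fx"],(p[1]-s["cy"])/s["fy"],1])
    return s["eye"],d
def onz(s,p,z):
    e,d=ray(s,p); return e+d*(z-e[2])/d[2]
def proj(s,P):
    c=R.from_euler('xyz',s["orientation"]).as_matrix().T@(np.asarray(P)-s["eye"])
    return np.array([s["cx"]+s["fx"]*c[0]/c[2],s["cy"]+s["fy"]*c[1]/c[2]])
def two(s1,p1,s2,p2):
    A=[];b=[]
    for s,p in((s1,p1),(s2,p2)):
        e,d=ray(s,p);d=d/np.linalg.norm(d);M=np.eye(3)-np.outer(d,d);A.append(M);b.append(M@e)
    return np.linalg.lstsq(np.vstack(A),np.hstack(b),rcond=None)[0]
def mask(s,lo,hi,roi):
    x0,y0,x1,y1=roi; m=np.zeros(s["image"].shape[:2],np.uint8)
    h=cv2.cvtColor(s["image"],cv2.COLOR_BGR2HSV); m[y0:y1,x0:x1]=cv2.inRange(h,lo,hi)[y0:y1,x0:x1]
    n,l,st,c=cv2.connectedComponentsWithStats(m)
    k=1+np.argmax(st[1:,4]); return (l==k).astype(np.uint8)
def rect(m): return cv2.minAreaRect(cv2.findNonZero(m))
E
python3 - <<'E'
from h import *
d=pickle.load(open("s0.pkl","rb"));t,s=d["top"],d["scene"]
for n,S,roi,lo,hi in(("blue t",t,(340,170,390,255),(100,120,60),(130,255,255)),("blue s",s,(270,210,345,280),(100,120,60),(130,255,255)),
 ("yel t",t,(170,165,285,195),(18,120,100),(35,255,255)),("yel s",s,(220,135,290,190),(18,120,100),(35,255,255)),
 ("red t",t,(215,145,245,172),(0,120,80),(8,255,255)),("red s",s,(230,140,300,200),(0,110,60),(8,255,255))):
    try:
        m=mask(S,lo,hi,roi);r=rect(m);print(n,m.sum(),np.round(r[0],1),np.round(r[1],1),r[2].__round__(1),cv2.boundingRect(cv2.findNonZero(m)),np.round(cv2.boxPoints(r),1).tolist())
    except Exception as e: print(n,e)
a=cv2.resize(t["image"][125:265,320:400],None,fx=4,fy=4,interpolation=cv2.INTER_CUBIC)
b=cv2.resize(t["image"][90:213,170:285],None,fx=4,fy=4,interpolation=cv2.INTER_CUBIC)
a=np.vstack([a,np.zeros((0,a.shape[1],3),np.uint8)]);b=np.vstack([b,np.zeros((a.shape[0]-b.shape[0],b.shape[1],3),np.uint8)])
cv2.imwrite("pics/crop1.png",np.hstack([a,b]))
E
```

```text
blue t 621 [366.8 216.2] [58.1 11.6] 78.7 (356, 187, 21, 58) [[355.3999938964844, 188.89999389648438], [366.70001220703125, 186.6999969482422], [378.1000061035156, 243.60000610351562], [366.79998779296875, 245.8000030517578]]
blue s 769 [306.9 247.2] [15.7 57.7] 50.2 (284, 225, 47, 45) [[279.70001220703125, 259.6000061035156], [324.0, 222.60000610351562], [334.1000061035156, 234.6999969482422], [289.79998779296875, 271.70001220703125]]
yel t 480 [225.  177.4] [94.   6.2] 0.7 (178, 174, 95, 8) [[178.0, 180.0], [178.0, 173.8000030517578], [272.0, 174.89999389648438], [272.0, 181.10000610351562]]
yel s 332 [252.4 160.6] [62.6  5.9] 40.2 (228, 140, 50, 42) [[226.60000610351562, 142.6999969482422], [230.39999389648438, 138.10000610351562], [278.20001220703125, 178.60000610351562], [274.3999938964844, 183.10000610351562]]
red t 49 [229.6 158.2] [11.2  4.8] 8.1 (224, 156, 12, 6) [[223.6999969482422, 159.8000030517578], [224.39999389648438, 155.10000610351562], [235.5, 156.60000610351562], [234.8000030517578, 161.39999389648438]]
red s 4 [297.5 171.5] [1. 1.] 90.0 (297, 171, 2, 2) [[297.0, 171.0], [298.0, 171.0], [298.0, 172.0], [297.0, 172.0]]
```

View pics/crop1.png

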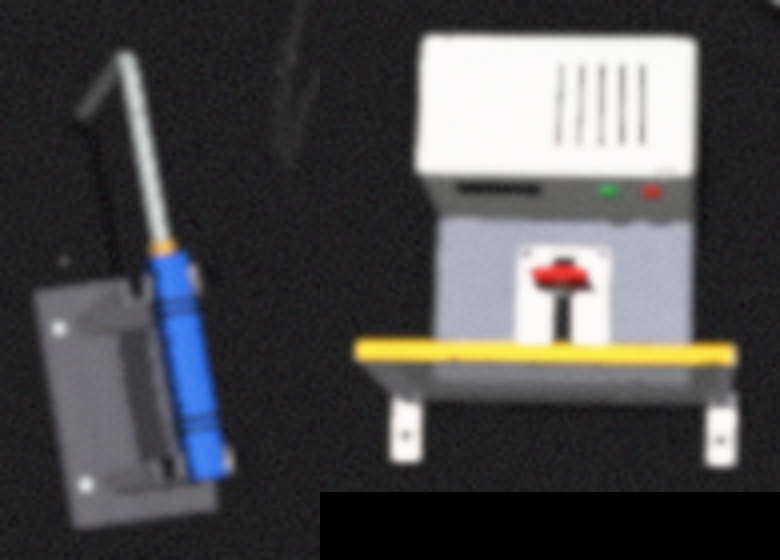

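The crop shows the handle and both forks clearly; the yellow edge spans crop (355,350)-(737,355), the red lever spans (530,268)-(592,288) with its bright top face above its darker front, and the housing front top edge is at (417,170)-(695,178).

```bash
python3 - <<'E'
from h import *
np.set_printoptions(precision=4,suppress=True)
d=pickle.load(open("s0.pkl","rb"));t,s=d["top"],d["scene"]
c=lambda x,y,ox,oy:(ox+x/4-.375,oy+y/4-.375)
# handle: z top .173
B=lambda p:onz(t,p,.173)
p=[(355.4,188.9),(366.7,186.7),(378.1,243.6),(366.8,245.8)]
f=(B(p[0])+B(p[1]))/2;k=(B(p[2])+B(p[3]))/2;print("handle",f,k,(f+k)/2,np.linalg.norm(f-k),np.degrees(np.arctan2(*(f-k)[1::-1])), np.linalg.norm(B(p[0])-B(p[1])))
ct=two(t,(366.8,216.2),s,(306.9,247.2));print("two",ct)
# bar bend / tip
print("bend",onz(t,c(125,55,320,125),.164),"tip",onz(t,c(82,114,320,125),.035))
for n,q in(("base",[(35,292),(78,528),(217,508)]),): print(n,[onz(t,c(x,y,320,125),.012) for x,y in q])
G=lambda x,y,z:onz(t,c(x,y,170,90),z)
print("guard top back",G(355,341,.152),G(737,345,.152),"front",G(355,361,.152),G(737,365,.152))
print("yel s",[onz(s,q,.152) for q in((228.5,140.4),(276.3,180.8))],onz(s,(252.4,160.6),.152))
print("housing front top",G(417,170,.125),G(695,178,.125),"back",G(423,35,.125),G(697,38,.125))
print("deck",G(438,216,.036),G(694,216,.036))
print("lever top back",G(532,265,.075),G(584,266,.075),"front",G(530,279,.075),G(590,289,.075),"bot",G(540,290,.041),G(592,291,.041))
print("flask",onz(t,(275,267),.06),"beaker",onz(t,(148,254),.046))
E
```

```text
handle [ 0.5543 -0.2277  0.173 ] [ 0.434 -0.243  0.173] [ 0.4941 -0.2354  0.173 ] 0.12135297599746411 7.26487462642034 0.024505971109908653
two [ 0.4939 -0.2378  0.1623]
bend [ 0.6663 -0.2153  0.164 ] tip [ 0.6684 -0.2166  0.035 ]
base [array([ 0.5603, -0.185 ,  0.012 ]), array([ 0.413 , -0.2032,  0.012 ]), array([ 0.423 , -0.2889,  0.012 ])]
guard top back [ 0.5934 -0.0108  0.152 ] [ 0.585  -0.2192  0.152 ] front [ 0.5822 -0.0105  0.152 ] [ 0.5738 -0.2185  0.152 ]
yel s [array([0.5928, 0.1636, 0.152 ]), array([ 0.584 , -0.0412,  0.152 ])] [0.5881 0.0547 0.152 ]
housing front top [ 0.6986 -0.0492  0.125 ] [ 0.6888 -0.2081  0.125 ] back [ 0.7803 -0.0555  0.125 ] [ 0.7732 -0.2144  0.125 ]
deck [ 0.6973 -0.0651  0.036 ] [ 0.6924 -0.2253  0.036 ]
lever top back [ 0.6536 -0.1182  0.075 ] [ 0.652  -0.1493  0.075 ] front [ 0.645  -0.1167  0.075 ] [ 0.6378 -0.1522  0.075 ] bot [ 0.6465 -0.1263  0.041 ] [ 0.6449 -0.1584  0.041 ]
flask [ 0.3925 -0.0435  0.06  ] beaker [0.4308 0.2585 0.046 ]
```

```bash
python3 - <<'E'
from h import *
d=pickle.load(open("s0.pkl","rb"));t,s=d["top"],d["scene"]
a=cv2.resize(t["image"][145:185,205:255],None,fx=12,fy=12,interpolation=cv2.INTER_CUBIC)
cv2.imwrite("pics/crop2.png",a)
E
```

```text
(no output)
```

View pics/crop2.png

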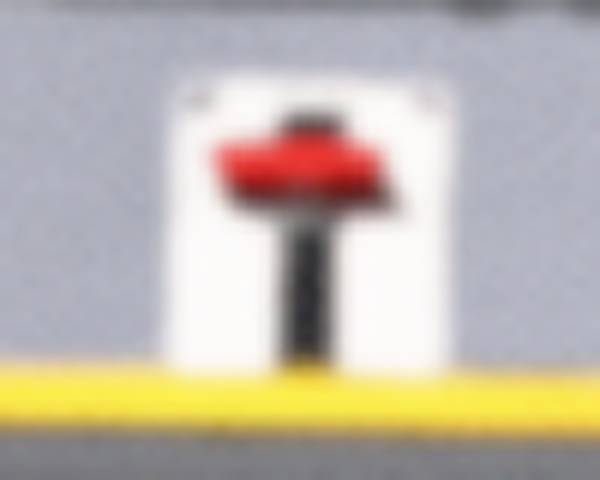

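The close-up shows the red plate's top face with its back edge along crop y≈147 from x≈213 to 385 (image (222.7,157.2)-(237,157.3)); the slot runs down towards the guard. The second panel's offset in the montage was missed in my numbers, so I redo them.

```bash
python3 - <<'E'
from h import *
np.set_printoptions(precision=4,suppress=True)
d=pickle.load(open("s0.pkl","rb"));t,s=d["top"],d["scene"]
G=lambda x,y,z:onz(t,(170+(x-320)/4-.375,90+y/4-.375),z)
K=lambda x,y,z:onz(t,(205+x/12-.46,145+y/12-.46),z)
print("guard top back",G(355,341,.152),G(737,345,.152),"front",G(355,361,.152),G(737,365,.152))
print("yel s",[onz(s,q,.152) for q in((228.5,140.4),(276.3,180.8))],onz(s,(252.4,160.6),.152))
print("housing front top",G(417,170,.125),G(695,178,.125),"back",G(423,35,.125),G(697,38,.125))
print("deck back",G(438,216,.036),G(694,216,.036))
print("feet",G(406,462,.0),G(720,466,0.0))
print("lever top back",K(213,147,.075),K(385,147,.075),"front",K(230,190,.075),K(385,190,.075))
print("slot axis",K(310,115,.037),K(306,360,.037))
E
```

```text
guard top back [0.5986 0.1651 0.152 ] [ 0.5901 -0.0447  0.152 ] front [0.5873 0.1651 0.152 ] [ 0.579  -0.0443  0.152 ]
yel s [array([0.5928, 0.1636, 0.152 ]), array([ 0.584 , -0.0412,  0.152 ])] [0.5881 0.0547 0.152 ]
housing front top [0.7044 0.1351 0.125 ] [ 0.6946 -0.025   0.125 ] back [0.7865 0.1314 0.125 ] [ 0.7793 -0.0286  0.125 ]
deck back [0.7036 0.1363 0.036 ] [ 0.6986 -0.025   0.036 ]
feet [0.5528 0.1628 0.    ] [ 0.5445 -0.0371  0.    ]
lever top back [0.6572 0.0748 0.075 ] [0.6561 0.0403 0.075 ] front [0.6482 0.0715 0.075 ] [0.6473 0.0404 0.075 ]
slot axis [0.6736 0.0578 0.037 ] [0.6214 0.0595 0.037 ]
```

```bash
cat > go.py <<'E'
# usage: go.py x y z yawdeg -> shift (units) from measured pose along tool axes
import sys; from h import *; from bench import robot
np.set_printoptions(precision=4,suppress=True)
o=robot.get_obs(); M=R.from_euler('xyz',o["ee_rot"])
print("t",o["time"],"pos",o["tool_pos"],"rpy deg",np.degrees(o["ee_rot"]),"F",o["wrist_force"],"T",o["wrist_torque"],"w",o["width"],o["finger_force"],"q",o["joint_positions"])
if len(sys.argv)>4:
    g=list(map(float,sys.argv[1:5])); u=M.inv().apply(np.array(g[:3])-o["tool_pos"])/.025
    y=(g[3]-np.degrees(o["ee_rot"][2])+180)%360-180
    print("units",u,"yaw",-y/6)
E
python3 go.py .493 -.2375 .25 187; python3 go.py .354 .134 .25 187
```

```text
t 0.1 pos [0.2143 0.5059 0.1695] rpy deg [-179.8878   -0.0098  157.0353] F [-0.1851  0.3058  0.2801] T [ 0.0399 -0.0043 -0.0027] w 0.09392969575797638 0.0 q [ 1.0669  0.0879  1.3721 -0.      1.6836 -0.1031]
units [-21.8648 -23.0374  -3.1775] yaw -4.994122818661334
t 0.1 pos [0.2143 0.5059 0.1695] rpy deg [-179.8878   -0.0098  157.0353] F [-0.1851  0.3058  0.2801] T [ 0.0399 -0.0043 -0.0027] w 0.09392969575797638 0.0 q [ 1.0669  0.0879  1.3721 -0.      1.6836 -0.1031]
units [-10.9476 -11.5244  -3.1982] yaw -4.994122818661334
```

Call:
servo_tool([
  [0, 0, -1.6, 0, 0],
  [0, 0, -3.2, 0, 0],
  [-21.8, -23, -3.2, -5, 0],
  [-21.8, -23, -3.2, -5, 0],
  [-21.8, -23, -3.2, -5, 0],
  [-21.8, -23, -3.2, -5, 0],
  [-21.8, -23, -3.2, -5, 0],
  [-21.8, -23, -3.2, -5, 0],
  [-21.8, -23, -3.2, -5, 0],
  [-21.8, -23, -3.2, -5, 0],
])

```text
time: 0.93
tool_pos: [0.3278, 0.2023, 0.2503]
ee_rot: [-3.142, -0.0, -3.018]
wrist_force: [0.1, 0.5, 0.7]
width: 0.0943
finger_force: 0.0
```

```bash
python3 go.py .493 -.2375 .25 187
```

```text
t 0.9333 pos [0.3278 0.2023 0.2503] rpy deg [-179.9981   -0.0046 -172.9108] F [0.1107 0.4912 0.6505] T [0.0794 0.0276 0.0446] w 0.0942574847005398 0.0 q [ 0.4053 -0.2847  1.5538 -0.      1.8725 -1.2892]
units [ -4.3856 -18.2711   0.0132] yaw 0.014860240991121524
```

Call:
servo_tool([
  [-4, -16.5, 0, 0, 0],
  [-4, -16.5, 0, 0, 0],
  [-4, -16.5, 0, 0, 0],
  [-4, -16.5, 0, 0, 0],
  [-4, -16.5, 0, 0, 0],
  [-4, -16.5, 0, 0, 0],
  [-4, -16.5, 0, 0, 0],
  [-4, -16.5, 0, 0, 0],
  [-4, -16.5, 0, 0, 0],
  [-4, -16.5, 0, 0, 0],
])

```text
time: 1.77
tool_pos: [0.475, -0.1879, 0.2501]
ee_rot: [3.141, -0.0, -3.019]
wrist_force: [0.9, 0.2, 0.5]
width: 0.094
finger_force: 0.0
```

Call:
servo_tool([
  [0, 0, 0, 0, 0],
  [0, 0, 0, 0, 0],
  [0, 0, 0, 0, 0],
])

```text
time: 2.02
tool_pos: [0.4747, -0.1854, 0.25]
ee_rot: [3.14, -0.001, -3.019]
wrist_force: [-0.8, 0.4, 0.3]
width: 0.094
finger_force: 0.0
```

```bash
python3 go.py .493 -.2375 .20 187
```

```text
t 2.0167 pos [ 0.4747 -0.1854  0.25  ] rpy deg [ 179.9124   -0.0666 -172.9826] F [-0.7537  0.3898  0.3354] T [ 0.0875 -0.0014 -0.0633] w 0.09397877549721363 0.0 q [-0.4841 -0.0035  1.3088  0.0006  1.8381 -2.1772]
units [-0.4753 -2.1614  1.9981] yaw 0.0028940475841636726
```

Call:
servo_tool([
  [-0.5, -2.15, 0, 0, 0],
  [-0.5, -2.15, 0, 0, 0],
  [-0.5, -2.15, 1.5, 0, 0.3],
  [-0.5, -2.15, 2.8, 0, 0.4],
  [-0.5, -2.15, 2.8, 0, 0.4],
  [-0.5, -2.15, 2.8, 0, 0.4],
])

```text
time: 2.52
tool_pos: [0.4926, -0.2355, 0.179]
ee_rot: [3.138, -0.004, -3.017]
wrist_force: [0.6, -1.0, 1.2]
width: 0.0713
finger_force: 0.0
```

```bash
python3 go.py .493 -.2375 .141 187; python3 - <<'E'
from h import *; from bench import robot
s=robot.snapshot("scene");t=robot.snapshot("top")
a=cv2.resize(s["image"][170:320,240:380],None,fx=2.8,fy=3.5,interpolation=3);b=cv2.resize(t["image"][110:260,310:410],None,fx=3.5,fy=3.5,interpolation=3)
cv2.imwrite("pics/g1.png",np.hstack([a,b]))
E
```

```text
t 2.5167 pos [ 0.4926 -0.2355  0.179 ] rpy deg [ 179.8014   -0.2211 -172.877 ] F [ 0.5601 -0.9848  1.1573] T [ 0.076  -0.0072  0.0038] w 0.0712975663561721 0.0 q [-0.55    0.0813  1.3606  0.0003  1.7049 -2.2451]
units [-0.0111 -0.0866  1.5192] yaw 0.020499884359973446
```

View pics/g1.png

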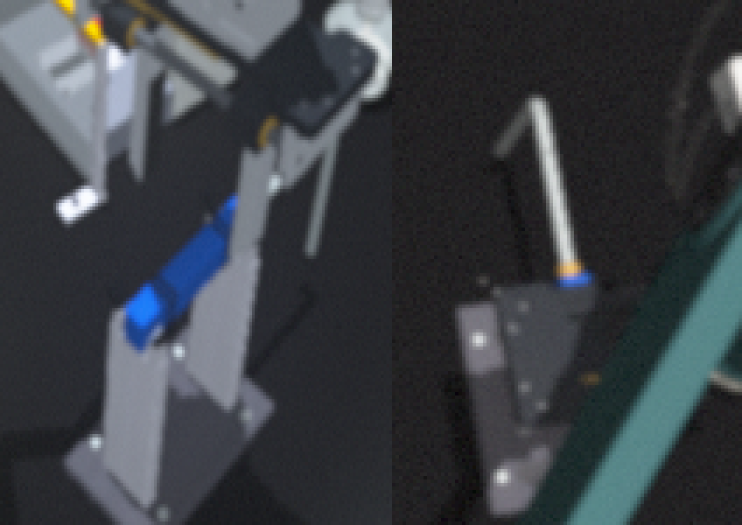

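The picture shows the open fingers straddling the handle (finger tips near (140,175) and (255,200) in the left panel), clear of both forks. Descending and gripping.

Call:
servo_tool([
  [0, -0.1, 0.8, 0, 0.4],
  [0, -0.1, 1.5, 0, 0.4],
  [0, -0.1, 1.5, 0, 0.4],
  [0, -0.1, 1.5, 0, 0.7],
  [0, -0.1, 1.5, 0, 0.75],
  [0, -0.1, 1.5, 0, 0.85],
  [0, -0.1, 1.5, 0, 1],
  [0, -0.1, 1.5, 0, 1],
  [0, -0.1, 1.5, 0, 1],
  [0, -0.1, 1.5, 0, 1],
])

```text
time: 3.45
tool_pos: [0.4944, -0.2401, 0.1434]
ee_rot: [-3.141, 0.0, -3.019]
wrist_force: [0.8, -1.1, 0.7]
width: 0.0128
finger_force: 0.0
```

```bash
python3 go.py .493 -.2375 .141 187
```

```text
t 3.45 pos [ 0.4944 -0.2401  0.1434] rpy deg [-179.9907    0.0205 -172.9667] F [ 0.7909 -1.1156  0.704 ] T [ 0.0344 -0.0168  0.0079] w 0.012789807613696193 0.0 q [-0.5554  0.0929  1.4181  0.0001  1.6301 -2.2489]
units [0.0433 0.1119 0.0978] yaw 0.005549986491189429
```

Call:
servo_tool([
  [0, 0, 0, 0, 1],
])

```text
time: 3.53
tool_pos: [0.4943, -0.2401, 0.1432]
ee_rot: [3.142, 0.0, -3.019]
wrist_force: [-0.1, -0.4, -0.4]
width: 0.0066
finger_force: 0.0
```

```bash
python3 - <<'E'
from h import *; from bench import robot
s=robot.snapshot("scene");t=robot.snapshot("top")
a=cv2.resize(s["image"][170:320,240:380],None,fx=2.8,fy=3.5,interpolation=3);b=cv2.resize(t["image"][110:260,310:410],None,fx=3.5,fy=3.5,interpolation=3)
cv2.imwrite("pics/g2.png",np.hstack([a,b]))
E
```

```text
(no output)
```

View pics/g2.png

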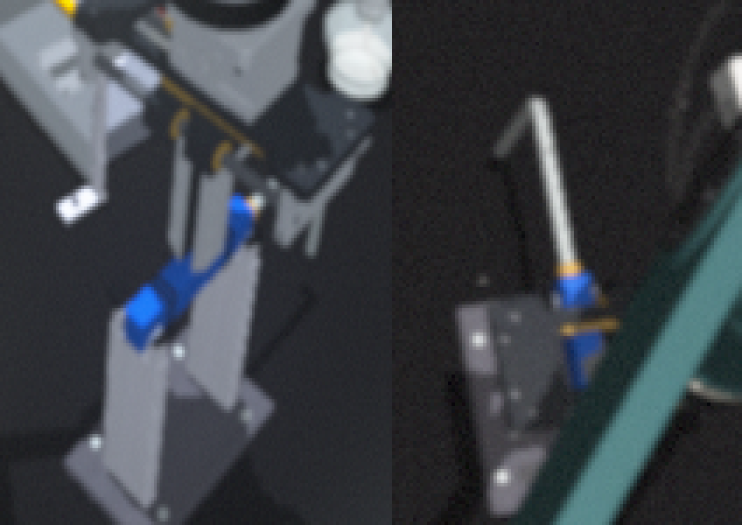

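The picture shows the two fingers on either side of the handle at (180,200) and (212,225), the handle still in place, yet the width reading is 6.6 mm. I'll wait one row and re-read.

Call:
servo_tool([
  [0, 0, 0, 0, 1],
  [0, 0, 0, 0, 1],
])

```text
time: 3.8
tool_pos: [0.4943, -0.2401, 0.1431]
ee_rot: [3.141, -0.0, -3.019]
wrist_force: [0.1, -0.4, -0.6]
width: 0.0005
finger_force: 0.0
```

```bash
python3 go.py; python3 - <<'E'
from h import *; from bench import robot
s=robot.snapshot("scene");t=robot.snapshot("top")
pickle.dump([s,t],open("g3.pkl","wb"))
for S,roi in((t,(340,170,390,255)),(s,(270,210,345,280))):
    m=mask(S,(100,120,60),(130,255,255),roi);print(m.sum(),rect(m))
s0=pickle.load(open("s0.pkl","rb"))["scene"]
print(np.mean(np.abs(s0["image"][240:262,340:360].astype(int)-s["image"][240:262,340:360])))
for z in(.143,.173,.22):print([proj(s,[.4943+.0*k-.122*k*.009,-.2401+.9925*k*.009,z]).round(1).tolist() for k in(-1,0,1)])
cv2.imwrite("pics/g3.png",cv2.resize(s["image"][195:285,270:350],None,fx=6.6,fy=6.6,interpolation=3))
E
```

```text
t 3.8 pos [ 0.4943 -0.2401  0.1431] rpy deg [ 179.9886   -0.0057 -172.9645] F [ 0.066  -0.419  -0.6326] T [ 0.0432 -0.0023 -0.007 ] w 0.0005483092328086665 0.0 q [-0.5554  0.0932  1.4186  0.0001  1.63   -2.2489]
103 ((365.1759948730469, 212.96798706054688), (15.384149551391602, 10.375356674194336), 79.69515228271484)
583 ((307.0025634765625, 247.4071044921875), (15.400395393371582, 57.57891845703125), 51.76617431640625)
2.8446969696969697
[[311.1, 256.8], [307.5, 254.2], [303.9, 251.7]]
[[312.6, 246.6], [308.9, 244.1], [305.2, 241.5]]
[[315.2, 229.5], [311.3, 227.0], [307.4, 224.4]]
```

View pics/g3.png

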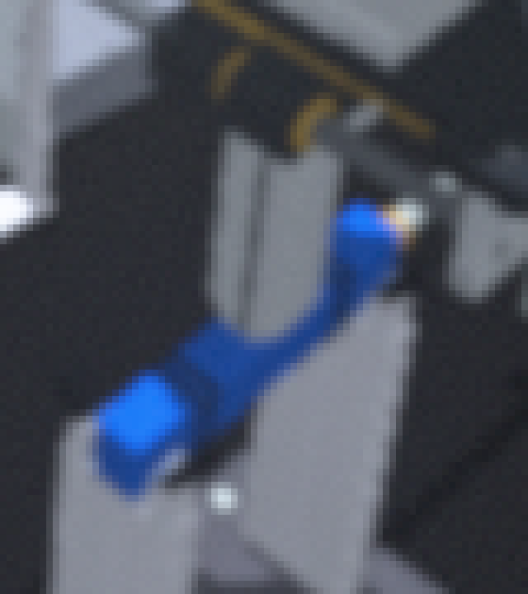

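The picture shows the fingers fully shut, their tips at crop (262,335), lying over the handle's top face rather than astride it, so the tips are higher than I supposed. I check the tip height against the earlier view.

```bash
python3 - <<'E'
from h import *
s,t=pickle.load(open("g3.pkl","rb"))
print("g1 far finger tip seen ~ (289.3,221.4)")
for z in(.16,.179,.20,.21,.22):
  print(z,[proj(s,[.4926-.122*k,-.2355+.9925*k,z]).round(1).tolist() for k in(-.045,-.036,.036,.045)])
print("now, seen tip bottom ~",270+262/6.6,195+335/6.6)
for z in(.143,.16,.17,.18,.19):
  print(z,[proj(s,[.4943-.122*k+.9925*m,-.2401+.9925*k+.122*m,z]).round(1).tolist() for k in(-.01,0,.01) for m in (-.008,.008)])
E
```

```text
g1 far finger tip seen ~ (289.3,221.4)
0.16 [[324.7, 260.6], [320.9, 257.9], [291.7, 237.6], [288.3, 235.2]]
0.179 [[326.0, 254.0], [322.1, 251.3], [292.4, 231.0], [288.9, 228.6]]
0.2 [[327.4, 246.5], [323.4, 243.8], [293.1, 223.5], [289.5, 221.1]]
0.21 [[328.1, 242.8], [324.1, 240.1], [293.4, 219.8], [289.8, 217.4]]
0.22 [[328.8, 239.1], [324.7, 236.4], [293.8, 216.1], [290.2, 213.7]]
now, seen tip bottom ~ 309.6969696969697 245.75757575757575
0.143 [[308.9, 259.4], [314.1, 254.8], [304.8, 256.5], [310.1, 252.0], [300.9, 253.7], [306.1, 249.2]]
0.16 [[309.7, 253.7], [315.0, 249.1], [305.6, 250.8], [310.9, 246.3], [301.6, 248.0], [306.8, 243.5]]
0.17 [[310.2, 250.3], [315.5, 245.7], [306.1, 247.4], [311.4, 242.8], [302.0, 244.5], [307.3, 240.0]]
0.18 [[310.7, 246.8], [316.1, 242.2], [306.5, 243.9], [311.9, 239.3], [302.4, 241.0], [307.8, 236.6]]
0.19 [[311.2, 243.2], [316.6, 238.6], [307.0, 240.3], [312.4, 235.8], [302.8, 237.5], [308.3, 233.0]]
```

Call:
servo_tool([
  [0, 0, 0, 0, 0.4],
  [0, 0, 0, 0, 0.4],
  [0, 0, 0, 0, 0.4],
  [0, 0, 0, 0, 0.4],
  [0, 0, 0, 0, 0.4],
  [0, 0, 0, 0, 0.4],
  [0, 0, 0, 0, 0.4],
  [0, 0, 0.6, 0, 0.4],
  [0, 0, 1.0, 0, 0.4],
  [0, 0, 1.0, 0, 0.4],
])

```text
time: 4.73
tool_pos: [0.4927, -0.2391, 0.1152]
ee_rot: [3.138, -0.004, -3.019]
wrist_force: [0.4, -0.7, -0.4]
width: 0.056
finger_force: 0.0
```

```bash
python3 go.py; python3 - <<'E'
from h import *; from bench import robot
s=robot.snapshot("scene")
cv2.imwrite("pics/g4.png",cv2.resize(s["image"][185:285,260:360],None,fx=6,fy=6,interpolation=3))
E
```

```text
t 4.7333 pos [ 0.4927 -0.2391  0.1152] rpy deg [ 179.7998   -0.2375 -172.9635] F [ 0.4026 -0.7329 -0.3849] T [ 0.0329 -0.0132 -0.0091] w 0.05602113768564074 0.0 q [-0.5553  0.1039  1.4624  0.0001  1.5807 -2.2489]
```

View pics/g4.png

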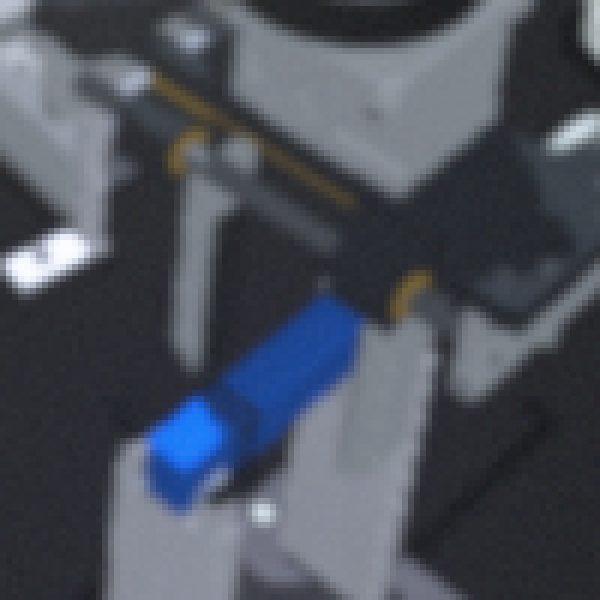

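The picture shows the fingers now truly astride the handle, with tips at crop (190,370) and (370,480), i.e. at about z 0.14, so the tips sit about 24 mm above the reported TCP. Closing.

Call:
servo_tool([
  [0, 0, 0, 0, 0.7],
  [0, 0, 0, 0, 0.8],
  [0, 0, 0, 0, 1],
  [0, 0, 0, 0, 1],
  [0, 0, 0, 0, 1],
  [0, 0, 0, 0, 1],
  [0, 0, 0, 0, 1],
  [0, 0, 0, 0, 1],
  [0, 0, 0, 0, 1],
])

```text
time: 5.53
tool_pos: [0.4945, -0.2394, 0.1186]
ee_rot: [3.141, 0.001, -3.019]
wrist_force: [-0.2, 2.7, 3.4]
width: 0.0177
finger_force: 30.0
```

```bash
python3 go.py .4927 -.2391 .155 187
```

```text
t 5.5333 pos [ 0.4945 -0.2394  0.1186] rpy deg [ 179.9428    0.0361 -172.9499] F [-0.1674  2.6893  3.3669] T [ 0.654   0.0748 -0.1234] w 0.017670058040531872 30.00536620616913 q [-0.555   0.1017  1.458   0.0012  1.582  -2.2488]
units [ 0.0684  0.0235 -1.4574] yaw 0.008345326145994628
```

Call:
servo_tool([
  [0, 0, -0.4, 0, 1],
  [0, 0, -1, 0, 1],
  [0, 0, -1.8, 0, 1],
  [0, 0, -2.8, 0, 1],
  [0, 0, -4, 0, 1],
  [0, 0, -5.2, 0, 1],
  [0, 0, -6.2, 0, 1],
  [0, 0, -6.2, 0, 1],
  [0, 0, -6.2, 0, 1],
  [0, 0, -6.2, 0, 1],
])

```text
time: 6.37
tool_pos: [0.4937, -0.2401, 0.2711]
ee_rot: [3.14, -0.002, -3.019]
wrist_force: [1.1, 0.3, -2.7]
width: 0.0178
finger_force: 30.0
```

```bash
python3 go.py; python3 - <<'E'
from h import *; from bench import robot
s=robot.snapshot("scene");t=robot.snapshot("top");pickle.dump([s,t],open("g5.pkl","wb"))
a=cv2.resize(s["image"][110:290,240:420],None,fx=2.2,fy=2.2,interpolation=3);b=cv2.resize(t["image"][90:270,310:490],None,fx=2.2,fy=2.2,interpolation=3)
cv2.imwrite("pics/g5.png",np.hstack([a,b]))
o=robot.get_obs()
p=o["tool_pos"]+[0,0,.0414]; u=np.array([np.cos(.122),np.sin(.122),0])
for S,n,ox,oy in((s,"s",240,110),(t,"t",310,90)):
  tip=p+.175*u-[0,0,.125]; bend=p+.175*u
  print(n,[((proj(S,q)-[ox,oy])*2.2).round() for q in(tip,bend)])
E
```

```text
t 6.3667 pos [ 0.4937 -0.2401  0.2711] rpy deg [ 179.9163   -0.1431 -172.9846] F [ 1.0802  0.3335 -2.7206] T [ 0.0641  0.0721 -0.0275] w 0.01781420782074356 29.99946802854538 q [-0.5556  0.0905  1.1697 -0.0004  1.8843 -2.249 ]
s [array([268., 187.]), array([294.,  79.])]
t [array([98., 99.]), array([132.,  52.])]
```

View pics/g5.png

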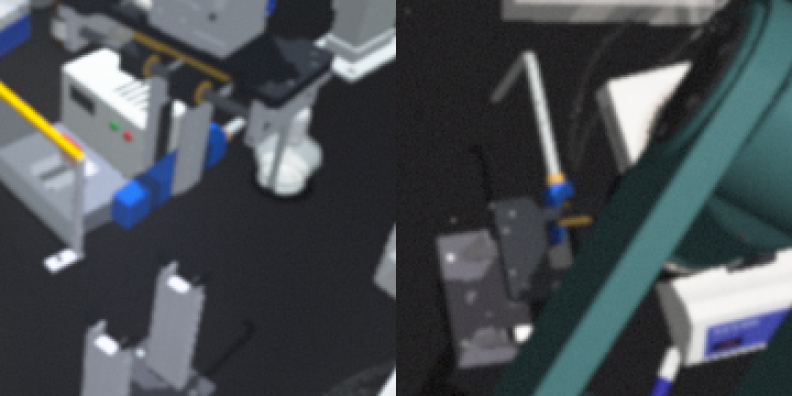

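The rod is held: tip in the left panel at about (272,188) and the bend in the right at (528,52) agree with my prediction to a pixel or so. Next: carry it over the guard.

```bash
python3 go.py .5036 .064 .285 177.5
```

```text
t 6.4667 pos [ 0.4934 -0.2397  0.2701] rpy deg [ 179.8238   -0.2381 -172.9742] F [-1.0901 -0.6136 -3.0572] T [0.03   0.0585 0.0245] w 0.017618868658999674 29.999596774578094 q [-0.5555  0.0911  1.171  -0.0002  1.8847 -2.249 ]
units [-1.8889 12.0088 -0.5659] yaw 1.5876403395046357
```

Call:
servo_tool([
  [-0.1, 0.5, -0.6, 0, 1],
  [-0.3, 1.5, -0.6, 0.2, 1],
  [-0.4, 2.7, -0.6, 0.4, 1],
  [-0.6, 3.9, -0.6, 0.6, 1],
  [-0.8, 5.1, -0.6, 0.8, 1],
  [-1.0, 6.3, -0.6, 1, 1],
  [-1.2, 7.5, -0.6, 1.2, 1],
  [-1.4, 8.7, -0.6, 1.4, 1],
  [-1.6, 9.9, -0.6, 1.6, 1],
  [-1.7, 10.8, -0.6, 1.6, 1],
])

```text
time: 7.3
tool_pos: [0.5025, 0.0354, 0.2859]
ee_rot: [3.141, -0.004, 3.098]
wrist_force: [1.2, -0.1, -1.7]
width: 0.0175
finger_force: 30.0
```

Call:
servo_tool([
  [0, 0.5, 0, 0, 1],
  [0, 0.8, 0, 0, 1],
  [0, 1, 0, 0, 1],
  [0, 1, 0, 0, 1],
  [0, 1, 0, 0, 1],
])

```text
time: 7.72
tool_pos: [0.5046, 0.0572, 0.2878]
ee_rot: [-3.141, -0.001, 3.096]
wrist_force: [0.3, -0.2, -0.6]
width: 0.018
finger_force: 30.0
```

```bash
python3 go.py .5036 .064 .285 177.5; python3 - <<'E'
from h import *; from bench import robot
s=robot.snapshot("scene");t=robot.snapshot("top");pickle.dump([s,t],open("g6.pkl","wb"))
o=robot.get_obs();p=o["tool_pos"]+[0,0,.0414]; a=o["ee_rot"][2]+np.pi; u=np.array([np.cos(a),np.sin(a),0]);tip=p+.175*u-[0,0,.125]
print("tip",tip,proj(s,tip),proj(t,tip),"bend t",proj(t,p+.175*u),"s",proj(s,p+.175*u))
a=cv2.resize(s["image"][70:210,210:350],None,fx=2.8,fy=2.8,interpolation=3);b=cv2.resize(t["image"][80:220,160:300],None,fx=2.8,fy=2.8,interpolation=3)
cv2.imwrite("pics/g6.png",np.hstack([a,b]))
E
```

```text
t 7.7167 pos [0.5046 0.0572 0.2878] rpy deg [-179.9658   -0.0323  177.3748] F [ 0.3226 -0.207  -0.5615] T [0.048  0.0621 0.0014] w 0.01797800883609196 29.99948412179947 q [ 0.0016  0.0003  1.2304 -0.0006  1.9115 -1.5236]
units [0.0524 0.2703 0.1134] yaw -0.02086267186507958
tip [0.6794631  0.04884783 0.2045084 ] [282.76412882 131.06577769] [228.70308995 130.31880209] bend t [223.28566505 108.04073039] s [285.44540003  84.24292886]
```

Call:
servo_tool([
  [0, 0.25, 0.5, 0, 1],
  [0, 0.25, 1.5, 0, 1],
  [0, 0.25, 2.5, 0, 1],
  [0, 0.25, 3.5, 0, 1],
  [0, 0.25, 4.5, 0, 1],
  [0, 0.25, 5.3, 0, 1],
  [0, 0.25, 5.8, 0, 1],
  [0, 0.25, 5.8, 0, 1],
  [0, 0.25, 5.8, 0, 1],
])

```text
time: 8.57
tool_pos: [0.5048, 0.0638, 0.1432]
ee_rot: [-3.142, -0.001, 3.096]
wrist_force: [-0.4, 0.4, -0.4]
width: 0.0176
finger_force: 30.0
```

```bash
python3 go.py .5036 .064 .1414 177.5; python3 - <<'E'
from h import *; from bench import robot
s=robot.snapshot("scene");t=robot.snapshot("top");pickle.dump([s,t],open("g7.pkl","wb"))
o=robot.get_obs();p=o["tool_pos"]+[0,0,.0414]; a=o["ee_rot"][2]+np.pi; u=np.array([np.cos(a),np.sin(a),0]);tip=p+.175*u-[0,0,.125]
print("tip",tip,((proj(s,tip)-[230,100])*3.3),((proj(t,tip)-[170,90])*3.3+[396,0]))
a=cv2.resize(s["image"][100:220,230:350],None,fx=3.3,fy=3.3,interpolation=3);b=cv2.resize(t["image"][90:210,170:290],None,fx=3.3,fy=3.3,interpolation=3)
cv2.imwrite("pics/g7.png",np.hstack([a,b]))
E
```

```text
t 8.5667 pos [0.5048 0.0638 0.1432] rpy deg [-179.997    -0.0297  177.3866] F [-0.4224  0.4229 -0.4483] T [ 0.047   0.0131 -0.003 ] w 0.017586330970358183 29.99965488910675 q [ 0.0143  0.0028  1.5125 -0.      1.6268 -1.5109]
units [0.0485 0.0058 0.0737] yaw -0.0188982043055906
tip [0.68089668 0.05614704 0.061557  ] [161.22929368 244.72291957] [594.89681593 193.31360843]
```

View pics/g7.png

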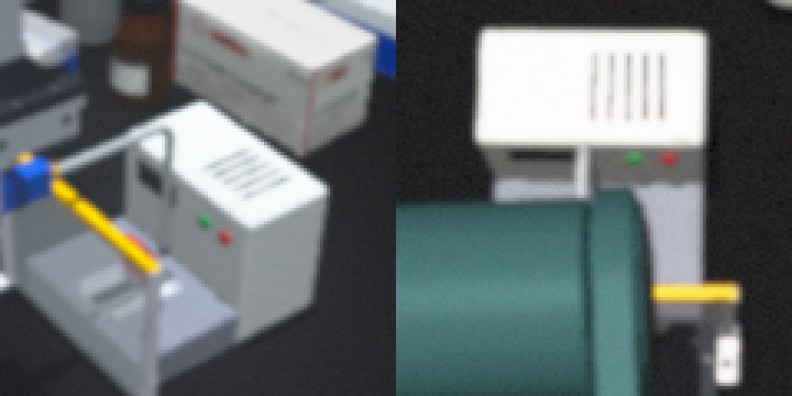

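The picture shows the leg down behind the red lever, its tip at about (166,248) in the left panel, close to the predicted point and clear of the housing. Now pulling: tool +x leads towards the guard.

Call:
servo_tool([
  [0.15, 0, 0, 0, 1],
  [0.3, 0, 0, 0, 1],
  [0.45, 0, 0, 0, 1],
  [0.55, 0, 0, 0, 1],
  [0.6, 0, 0, 0, 1],
  [0.65, 0, 0, 0, 1],
  [0.7, 0, 0, 0, 1],
  [0.75, 0, 0, 0, 1],
  [0.8, 0, 0, 0, 1],
  [0.85, 0, 0, 0, 1],
])

```text
time: 9.5
tool_pos: [0.4839, 0.0653, 0.1432]
ee_rot: [3.141, 0.001, 3.097]
wrist_force: [2.6, 0.3, -3.1]
width: 0.0179
finger_force: 30.0
```

Call:
servo_tool([
  [0.05, 0, 0, 0, 1],
  [0.1, 0, 0, 0, 1],
  [0.15, 0, 0, 0, 1],
])

```text
time: 9.75
tool_pos: [0.4799, 0.0654, 0.1432]
ee_rot: [3.141, 0.0, 3.097]
wrist_force: [1.2, -0.4, -2.7]
width: 0.018
finger_force: 30.0
```

Call:
servo_tool([
  [0.05, 0, 0, 0, 1],
  [0.1, 0, 0, 0, 1],
  [0.15, 0, 0, 0, 1],
])

```text
time: 10.0
tool_pos: [0.476, 0.0656, 0.1432]
ee_rot: [3.142, 0.0, 3.097]
wrist_force: [2.9, -0.1, -3.2]
width: 0.0176
finger_force: 30.0
```

```bash
python3 go.py
```

```text
t 10.0 pos [0.476  0.0656 0.1432] rpy deg [179.9955   0.0089 177.4342] F [ 2.8565 -0.1318 -3.1814] T [ 0.0179 -0.4288 -0.0393] w 0.017558531802434132 29.999393820762634 q [ 0.0188 -0.0616  1.5752  0.0001  1.6278 -1.5072]
```

Call:
servo_tool([
  [0.05, 0, 0, 0, 1],
  [0.1, 0, 0, 0, 1],
  [0.15, 0, 0, 0, 1],
])

```text
time: 10.25
tool_pos: [0.4723, 0.0658, 0.1432]
ee_rot: [3.141, 0.0, 3.097]
wrist_force: [1.9, 0.7, -2.6]
width: 0.0177
finger_force: 30.0
```

Call:
servo_tool([
  [0.03, 0, 0, 0, 1],
  [0.06, 0, 0, 0, 1],
  [0.09, 0, 0, 0, 1],
  [0.12, 0, 0, 0, 1],
])

```text
time: 10.58
tool_pos: [0.4693, 0.0659, 0.1432]
ee_rot: [3.142, 0.0, 3.097]
wrist_force: [2.1, -0.8, -2.0]
width: 0.0177
finger_force: 30.0
```

Call:
servo_tool([
  [0.02, 0, 0, 0, 1],
  [0.04, 0, 0, 0, 1],
  [0.06, 0, 0, 0, 1],
])

```text
time: 10.83
tool_pos: [0.4678, 0.066, 0.1432]
ee_rot: [3.142, 0.0, 3.097]
wrist_force: [2.2, -0.7, -2.2]
width: 0.0178
finger_force: 30.0
```

```bash
python3 go.py
```

```text
t 10.8333 pos [0.4678 0.066  0.1432] rpy deg [179.9964   0.0047 177.4373] F [ 2.1629 -0.6904 -2.2147] T [ 0.0117 -0.3723  0.0589] w 0.017807449405234876 29.999410808086395 q [ 0.02   -0.0798  1.5923  0.0001  1.629  -1.5061]
```

Call:
servo_tool([
  [0.02, 0, 0, 0, 1],
  [0.04, 0, 0, 0, 1],
  [0.06, 0, 0, 0, 1],
])

```text
time: 11.08
tool_pos: [0.4663, 0.0661, 0.1432]
ee_rot: [3.142, 0.0, 3.097]
wrist_force: [1.9, -0.4, -2.5]
width: 0.0179
finger_force: 30.0
```

Call:
servo_tool([
  [0.02, 0, 0, 0, 1],
  [0.04, 0, 0, 0, 1],
  [0.06, 0, 0, 0, 1],
])

```text
time: 11.33
tool_pos: [0.4648, 0.0661, 0.1432]
ee_rot: [3.142, 0.0, 3.097]
wrist_force: [2.1, -0.5, -2.5]
width: 0.0179
finger_force: 30.0
```

Call:
servo_tool([
  [0.02, 0, 0, 0, 1],
  [0.04, 0, 0, 0, 1],
])

```text
time: 11.5
tool_pos: [0.4638, 0.0662, 0.1432]
ee_rot: [3.141, 0.0, 3.097]
wrist_force: [2.4, -0.3, -2.6]
width: 0.0175
finger_force: 30.0
```

```bash
python3 go.py
```

```text
t 11.5 pos [0.4638 0.0662 0.1432] rpy deg [179.9938   0.0034 177.437 ] F [ 2.362  -0.3093 -2.6202] T [ 0.0212 -0.4359  0.0722] w 0.017461036932210353 29.999383091926575 q [ 0.0206 -0.0888  1.6006  0.0001  1.6297 -1.5055]
```

Call:
servo_tool([
  [0.02, 0, 0, 0, 1],
  [0.04, 0, 0, 0, 1],
])

```text
time: 11.67
tool_pos: [0.4628, 0.0662, 0.1432]
ee_rot: [3.142, 0.0, 3.097]
wrist_force: [2.7, 0.8, -2.1]
width: 0.0178
finger_force: 30.0
```

Call:
servo_tool([
  [0.02, 0, 0, 0, 1],
  [0.04, 0, 0, 0, 1],
])

```text
time: 11.83
tool_pos: [0.4621, 0.0662, 0.1432]
ee_rot: [3.142, 0.001, 3.097]
wrist_force: [3.8, 0.2, -3.5]
width: 0.0177
finger_force: 30.0
```

Call:
servo_tool([
  [0.02, 0, 0, 0, 1],
  [0.04, 0, 0, 0, 1],
])

```text
time: 12.0
tool_pos: [0.4618, 0.0662, 0.143]
ee_rot: [3.142, 0.002, 3.097]
wrist_force: [6.2, 0.2, -5.7]
width: 0.0179
finger_force: 30.0
```

```bash
python3 go.py
```

```text
t 12.0 pos [0.4618 0.0662 0.143 ] rpy deg [179.9949   0.1163 177.4298] F [ 6.2486  0.2354 -5.7215] T [ 0.0291 -1.092   0.0296] w 0.017885539428361186 29.99888777732849 q [ 0.0209 -0.095   1.6068 -0.      1.6278 -1.5051]
```

Call:
servo_tool([
  [0, 0, 0, 0, 1],
  [0, 0, 0, 0, 1],
])

```text
time: 12.17
tool_pos: [0.4618, 0.0662, 0.143]
ee_rot: [3.142, 0.002, 3.097]
wrist_force: [6.3, -1.3, -4.9]
width: 0.0179
finger_force: 30.0
```

```bash
python3 go.py
```

```text
t 12.1667 pos [0.4618 0.0662 0.143 ] rpy deg [179.995    0.107  177.4317] F [ 6.3111 -1.3294 -4.8907] T [ 0.0108 -1.0491  0.0542] w 0.017872489154341697 29.99900311231613 q [ 0.0209 -0.0949  1.6067 -0.      1.6279 -1.5051]
```

Steady at about 6.3 N; hold there for well over a second.

Call:
servo_tool([
  [0, 0, 0, 0, 1],
  [0, 0, 0, 0, 1],
  [0, 0, 0, 0, 1],
  [0, 0, 0, 0, 1],
  [0, 0, 0, 0, 1],
  [0, 0, 0, 0, 1],
  [0, 0, 0, 0, 1],
])

```text
time: 12.75
tool_pos: [0.4618, 0.0662, 0.143]
ee_rot: [3.141, 0.002, 3.097]
wrist_force: [5.2, -0.9, -4.3]
width: 0.0178
finger_force: 30.0
```

Call:
servo_tool([
  [0, 0, 0, 0, 1],
  [0, 0, 0, 0, 1],
  [0, 0, 0, 0, 1],
  [0, 0, 0, 0, 1],
  [0, 0, 0, 0, 1],
  [0, 0, 0, 0, 1],
  [0, 0, 0, 0, 1],
])

```text
time: 13.33
tool_pos: [0.4618, 0.0662, 0.143]
ee_rot: [3.141, 0.002, 3.097]
wrist_force: [5.3, -0.4, -5.5]
width: 0.0179
finger_force: 30.0
```

```bash
python3 go.py
```

```text
t 13.3333 pos [0.4618 0.0662 0.143 ] rpy deg [179.9937   0.105  177.4302] F [ 5.3442 -0.3914 -5.5138] T [-0.0305 -1.0774  0.0659] w 0.017871988417914052 29.99898612499237 q [ 0.0208 -0.0949  1.6067 -0.      1.6279 -1.5051]
```

Call:
servo_tool([
  [-0.05, 0, 0, 0, 1],
  [-0.15, 0, 0, 0, 1],
  [-0.35, 0, 0, 0, 1],
  [-0.6, 0, 0, 0, 1],
  [-0.7, 0, 0, 0, 1],
  [-0.7, 0, -0.3, 0, 1],
  [-0.7, 0, -1, 0, 1],
  [-0.7, 0, -2, 0, 1],
  [-0.7, 0, -3, 0, 1],
  [-0.7, 0, -4, 0, 1],
])

```text
time: 14.17
tool_pos: [0.4779, 0.0655, 0.2447]
ee_rot: [3.142, -0.001, 3.097]
wrist_force: [0.8, 0.3, -2.0]
width: 0.0177
finger_force: 30.0
```

Call:
servo_tool([
  [0, 0, -1, 0, 1],
  [0, 0, -1.7, 0, 1],
  [0, 0, -1.7, 0, 1],
  [0, 0, -1.7, 0, 1],
])

```text
time: 14.5
tool_pos: [0.4788, 0.0655, 0.2869]
ee_rot: [3.141, 0.002, 3.097]
wrist_force: [-0.9, -0.2, -1.7]
width: 0.0179
finger_force: 30.0
```

```bash
python3 go.py .4945 -.2394 .285 187.05;python3 - <<'E'
from h import *; from bench import robot
s=robot.snapshot("scene");t=robot.snapshot("top");pickle.dump([s,t],open("g8.pkl","wb"))
o=robot.get_obs();p=o["tool_pos"]+[0,0,.0414]; a=o["ee_rot"][2]+np.pi; u=np.array([np.cos(a),np.sin(a),0]);tip=p+.175*u-[0,0,.125]
print("tip",tip,proj(s,tip),"bend",proj(s,p+.175*u))
E
```

```text
t 14.5 pos [0.4788 0.0655 0.2869] rpy deg [179.9844   0.1405 177.4371] F [-0.8675 -0.216  -1.7175] T [0.0758 0.0758 0.0376] w 0.017885454736023366 29.999415278434753 q [ 0.0185 -0.0576  1.2887  0.0001  1.908  -1.5075]
units [ -1.1736 -12.1568   0.0748] yaw -1.6021513214213314
tip [0.65257724 0.05767571 0.20060424] [272.14256203 134.56232197] bend [273.84099976  87.8399331 ]
```

Call:
servo_tool([
  [-0.1, -0.5, 0, 0, 1],
  [-0.2, -1.5, 0, -0.2, 1],
  [-0.3, -2.7, 0, -0.4, 1],
  [-0.4, -3.9, 0, -0.6, 1],
  [-0.5, -5.1, 0, -0.8, 1],
  [-0.6, -6.3, 0, -1, 1],
  [-0.7, -7.5, 0, -1.2, 1],
  [-0.8, -8.7, 0, -1.4, 1],
  [-1.0, -9.9, 0, -1.6, 1],
  [-1.1, -11, 0, -1.6, 1],
])

```text
time: 15.43
tool_pos: [0.4927, -0.2118, 0.2831]
ee_rot: [3.139, -0.003, -3.019]
wrist_force: [1.4, 0.4, -1.4]
width: 0.0177
finger_force: 30.0
```

Call:
servo_tool([
  [0, -0.5, 0, 0, 1],
  [0, -0.8, 0, 0, 1],
  [0, -0.8, 0, 0, 1],
  [0, -0.8, 0, 0, 1],
])

```text
time: 15.77
tool_pos: [0.4959, -0.2293, 0.285]
ee_rot: [3.14, -0.001, -3.018]
wrist_force: [-0.6, -0.3, -1.1]
width: 0.0175
finger_force: 30.0
```

```bash
python3 go.py .4945 -.2397 .275 187.05;python3 - <<'E'
from h import *; from bench import robot
np.set_printoptions(precision=4,suppress=True)
s=robot.snapshot("scene");t=robot.snapshot("top");pickle.dump([s,t],open("g9.pkl","wb"))
o=robot.get_obs();p=o["tool_pos"]+[0,0,.0414]; a=o["ee_rot"][2]+np.pi; u=np.array([np.cos(a),np.sin(a),0]);tip=p+.175*u-[0,0,.125]
print("tip",tip,proj(s,tip),proj(t,tip),"bend",proj(s,p+.175*u),proj(t,p+.175*u))
ps,pt=pickle.load(open("g5.pkl","rb"))
q=np.array([.4934,-.2397,.2701])+[0,0,.0414];print("g5",[proj(S,q+.175*np.array([np.cos(.1226),np.sin(.1226),0])-[0,0,z]) for S in(ps,pt) for z in(.125,0)])
r=lambda S,x,y,w,h:cv2.resize(S["image"][y:y+h,x:x+w],None,fx=4,fy=4,interpolation=3)
row=lambda S,T:np.hstack([r(S,330,120,70,75),r(T,330,90,100,75)])
cv2.imwrite("pics/cmp.png",np.vstack([row(ps,pt),row(s,t)])[:, :800])
E
```

```text
t 15.7667 pos [ 0.4959 -0.2293  0.285 ] rpy deg [ 179.8993   -0.0515 -172.9281] F [-0.5865 -0.31   -1.0967] T [ 0.1084  0.0445 -0.028 ] w 0.01752726318594752 29.999597668647766 q [-0.5375  0.0872  1.1457  0.0009  1.9104 -2.2315]
units [ 0.1051 -0.4064  0.4   ] yaw 0.0036576444181453858
tip [ 0.6697 -0.2071  0.2023] [359.7573 186.1722] [350.8053 131.4151] bend [371.656  135.8987] [365.9225 109.245 ]
g5 [array([361.7001, 195.0909]), array([373.7728, 146.003 ]), array([354.5529, 134.8039]), array([369.9856, 113.6368])]
```

View pics/cmp.png

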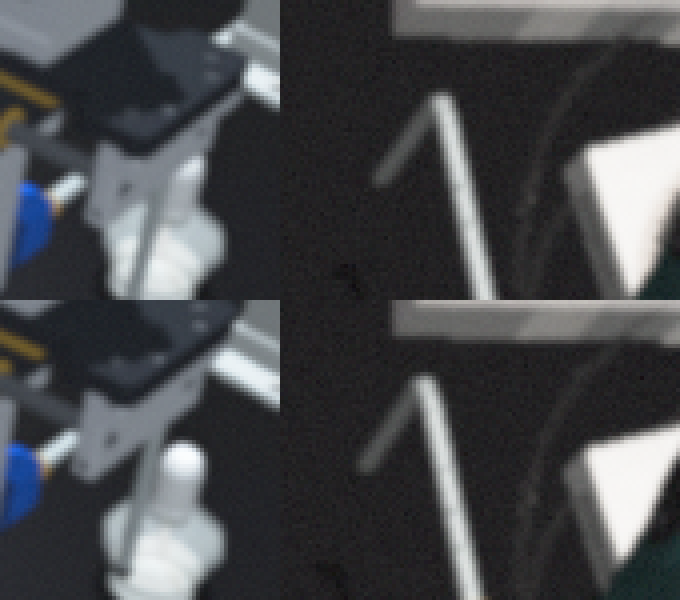

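The comparison (upper row after lifting, lower row now) shows the bend moved from (160,97) to (145,78) and the tip from (100,180) to (85,170) in the top panels, matching the arm's own shift to about a pixel; the rod has not slipped noticeably. I lower it in stages.

Call:
servo_tool([
  [0.1, -0.4, 0.5, 0, 1],
  [0.1, -0.4, 1.5, 0, 1],
  [0.1, -0.4, 2.5, 0, 1],
  [0.1, -0.4, 3.5, 0, 1],
  [0.1, -0.4, 4.3, 0, 1],
  [0.1, -0.4, 4.8, 0, 1],
  [0.1, -0.4, 4.8, 0, 1],
  [0.1, -0.4, 4.8, 0, 1],
  [0.1, -0.4, 4.8, 0, 1],
])

```text
time: 16.62
tool_pos: [0.4955, -0.2409, 0.1673]
ee_rot: [-3.14, 0.002, -3.019]
wrist_force: [-0.3, 0.1, -1.6]
width: 0.0178
finger_force: 30.0
```

```bash
python3 go.py .4945 -.2394 .1186 187.05
```

```text
t 16.6167 pos [ 0.4955 -0.2409  0.1673] rpy deg [-179.9005    0.1282 -172.949 ] F [-0.3297  0.068  -1.574 ] T [0.0501 0.0849 0.055 ] w 0.017793050135090853 29.999536871910095 q [-0.5555  0.0875  1.3769  0.0001  1.6744 -2.2494]
units [0.0347 0.0677 1.9477] yaw 0.00016109859660673465
```

Call:
servo_tool([
  [0.03, 0.05, 0.3, 0, 1],
  [0.03, 0.05, 0.6, 0, 1],
  [0.03, 0.05, 0.9, 0, 1],
  [0.03, 0.05, 1.2, 0, 1],
  [0.03, 0.05, 1.4, 0, 1],
  [0.03, 0.05, 1.6, 0, 1],
  [0.03, 0.05, 1.7, 0, 1],
  [0.03, 0.05, 1.7, 0, 1],
])

```text
time: 17.28
tool_pos: [0.4934, -0.2391, 0.1222]
ee_rot: [3.14, -0.001, -3.019]
wrist_force: [-0.6, 0.4, -0.6]
width: 0.0177
finger_force: 30.0
```

```bash
python3 go.py .4945 -.2394 .1186 187.05
```

```text
t 17.2833 pos [ 0.4934 -0.2391  0.1222] rpy deg [ 179.9338   -0.0712 -172.9637] F [-0.6217  0.3659 -0.6187] T [0.0074 0.0818 0.0341] w 0.017730526094148432 29.999466240406036 q [-0.5548  0.0992  1.4536  0.0001  1.5905 -2.2484]
units [-0.043  -0.0172  0.1424] yaw -0.0022832962150308353
```

Call:
servo_tool([
  [0, 0, 0.05, 0, 1],
  [0, 0, 0.1, 0, 1],
  [0, 0, 0.12, 0, 1],
  [0, 0, 0.12, 0, 1],
])

```text
time: 17.62
tool_pos: [0.494, -0.2394, 0.1203]
ee_rot: [-3.141, 0.0, -3.019]
wrist_force: [0.1, 0.3, -2.0]
width: 0.018
finger_force: 30.0
```

```bash
python3 go.py .4945 -.2394 .1186 187.05
```

```text
t 17.6167 pos [ 0.494  -0.2394  0.1203] rpy deg [-179.9937    0.0247 -172.9607] F [ 0.076   0.2926 -2.0202] T [ 0.1311  0.0373 -0.0037] w 0.01800906197577672 29.999629855155945 q [-0.5547  0.0996  1.4568  0.0002  1.5848 -2.2483]
units [-0.0207 -0.0033  0.0696] yaw -0.0017869585601223055
```

Call:
servo_tool([
  [0, 0, 0.04, 0, 1],
  [0, 0, 0.08, 0, 1],
  [0, 0, 0.08, 0, 1],
])

```text
time: 17.87
tool_pos: [0.494, -0.2394, 0.1186]
ee_rot: [-3.141, 0.001, -3.019]
wrist_force: [-0.4, -0.0, 0.2]
width: 0.0174
finger_force: 30.0
```

```bash
python3 go.py .4945 -.2394 .1186 187.05
```

```text
t 17.8667 pos [ 0.494  -0.2394  0.1186] rpy deg [-179.9884    0.0316 -172.961 ] F [-0.4073 -0.0478  0.1925] T [ 0.2093  0.107  -0.0488] w 0.017416195537942204 30.000156462192535 q [-0.5547  0.1002  1.4597  0.0002  1.5811 -2.2483]
units [-0.0207 -0.0034 -0.0019] yaw -0.0018401724409689753
```

Call:
servo_tool([
  [0, 0, 0, 0, 0.75],
  [0, 0, 0, 0, 0.65],
  [0, 0, 0, 0, 0.5],
  [0, 0, 0, 0, 0.4],
  [0, 0, 0, 0, 0.4],
  [0, 0, 0, 0, 0.4],
  [0, 0, 0, 0, 0.4],
  [0, 0, 0, 0, 0.4],
])

```text
time: 18.53
tool_pos: [0.4938, -0.2394, 0.1182]
ee_rot: [3.142, 0.0, -3.019]
wrist_force: [-0.2, -0.1, 0.6]
width: 0.0563
finger_force: 0.0
```

Call:
servo_tool([
  [0, 0, -0.3, 0, 0.4],
  [0, 0, -0.8, 0, 0.4],
  [0, 0, -1.6, 0, 0.4],
  [0, 0, -2.8, 0, 0.4],
  [0, 0, -4, 0, 0.4],
  [0, 0, -5.2, 0, 0.4],
  [0, 0, -6, 0, 0.4],
  [0, 4, -6, 0, 0.4],
  [0, 6, -6, 0, 0.4],
  [0, 7, -6, 0, 0.4],
])

```text
time: 19.37
tool_pos: [0.4786, -0.1147, 0.2702]
ee_rot: [-3.141, 0.003, -3.021]
wrist_force: [1.3, 0.0, -1.4]
width: 0.0564
finger_force: 0.0
```

Call:
servo_tool([
  [0, 1.5, 0, 0, 0.4],
  [0, 3, 0, 0, 0.4],
  [0, 4.5, 0, 0, 0.4],
  [0, 5, 0, 0, 0.4],
  [0, 5, 0, 0, 0.4],
  [0, 5, 0, 0, 0.4],
])

```text
time: 19.87
tool_pos: [0.4634, 0.0089, 0.2696]
ee_rot: [-3.14, 0.002, -3.017]
wrist_force: [-0.1, -0.9, 0.1]
width: 0.0561
finger_force: 0.0
```

```bash
python3 go.py; python3 - <<'E'
from h import *; from bench import robot
np.set_printoptions(precision=4,suppress=True)
d=pickle.load(open("s0.pkl","rb"))
n={k:robot.snapshot(k) for k in d}
for k,roi in(("top",(340,170,390,255)),("scene",(270,210,345,280))):
  for S in(d[k],n[k]):
    m=mask(S,(100,120,60),(130,255,255),roi);print(k,m.sum(),rect(m))
# red lever
for S in(d["top"],n["top"]):
  try:
    m=mask(S,(0,120,80),(8,255,255),(215,145,245,178));print(m.sum(),rect(m))
  except Exception as e:print(e)
# tip/bar region difference
for k,(x0,y0,x1,y1) in(("top",(335,130,375,190)),("scene",(340,195,365,250))):
  a,b=[cv2.cvtColor(S[k]["image"][y0:y1,x0:x1],6).astype(np.float32) for S in(d,n)];print(k,cv2.phaseCorrelate(a,b),np.abs(a-b).mean())
E
```

```text
t 19.8667 pos [0.4634 0.0089 0.2696] rpy deg [-179.9363    0.1274 -172.8666] F [-0.0747 -0.9252  0.135 ] T [-0.0048 -0.0112  0.0172] w 0.05613383465908322 0.0 q [-0.1027 -0.1063  1.3681 -0.0006  1.8774 -1.7982]
top 621 ((366.7500305175781, 216.25), (58.050376892089844, 11.57085132598877), 78.69007110595703)
top 644 ((368.34869384765625, 216.55494689941406), (58.818485260009766, 11.745487213134766), 78.17852020263672)
scene 769 ((306.8934326171875, 247.17213439941406), (15.748536109924316, 57.74462890625), 50.194427490234375)
scene 715 ((308.0051574707031, 248.1879425048828), (15.678781509399414, 57.6650276184082), 49.76364517211914)
49 ((229.6099853515625, 158.22999572753906), (11.172287940979004, 4.808326244354248), 8.130102157592773)
attempt to get argmax of an empty sequence
top ((0.8427355601542033, 0.015452987894807535), 1.1142034615079561) 9.521667
scene ((0.8993376002572635, 0.2678676156386892), 0.9247619117101034) 7.927273
```

Call:
servo_tool([
  [1, 0, 0, 0, 0.4],
  [2.5, 1, 0, 0, 0.4],
  [4, 3, 0, 0, 0.4],
  [4, 4.5, 0, 0, 0.4],
  [4, 6, 0, 0, 0.4],
  [4, 7.5, 0, 0, 0.4],
  [4, 9, 0, 0, 0.4],
  [4, 10, 0, 0, 0.4],
  [4, 10, 0, 0, 0.4],
  [4, 10, 0, 0, 0.4],
])

```text
time: 20.8
tool_pos: [0.3337, 0.2446, 0.2679]
ee_rot: [-3.141, -0.001, -3.018]
wrist_force: [0.1, 0.5, -0.5]
width: 0.0565
finger_force: 0.0
```

```bash
python3 go.py; python3 - <<'E'
from h import *; from bench import robot
np.set_printoptions(precision=4,suppress=True)
d=pickle.load(open("s0.pkl","rb"))
n={k:robot.snapshot(k) for k in d}
c=[]
for k,roi in(("top",(340,170,390,255)),("scene",(270,210,345,280))):
    m=mask(n[k],(100,120,60),(130,255,255),roi);c.append(rect(m)[0]);print(rect(m))
print(two(n["top"],c[0],n["scene"],c[1]),two(d["top"],(366.75,216.25),d["scene"],(306.9,247.2)))
try:
    m=mask(n["top"],(0,120,80),(8,255,255),(215,145,245,178));r=cv2.boundingRect(cv2.findNonZero(m));print(m.sum(),r,onz(n["top"],(r[0]+r[2]/2,r[1]),.075),onz(d["top"],(230,156),.075))
except Exception as e:print(e)
for k,x,y in(("top",148,254),("top",275,267)):
  a,b=[cv2.cvtColor(S[k]["image"][y-28:y+28,x-28:x+28],6).astype(np.float32) for S in(d,n)];print(np.abs(a-b).mean())
E
```

```text
t 20.8 pos [0.3337 0.2446 0.2679] rpy deg [-179.9382   -0.0542 -172.9072] F [ 0.1079  0.483  -0.5195] T [-0.0228  0.049  -0.0034] w 0.056534132335302245 0.0 q [ 0.4958 -0.2147  1.4645 -0.0007  1.893  -1.199 ]
((368.3076171875, 216.44845581054688), (58.62703323364258, 11.956975936889648), 78.43986511230469)
((308.0051574707031, 248.1879425048828), (15.678781509399414, 57.6650276184082), 49.76364517211914)
[ 0.4934 -0.241   0.1626] [ 0.4939 -0.2377  0.1623]
48 (223, 166, 13, 6) [0.6339 0.0578 0.075 ] [0.6586 0.0562 0.075 ]
2.6980228
2.7780612
```

Rod home height unchanged, about 3 mm sideways of its start; lever moved about 25 mm; beaker and flask unmoved. Handing in.

```bash
python3 -c "
from bench import robot
print(robot.close_job())"
```

```text
the job is handed in; nothing more can be done
None
```

The job is handed in, but the hand-in gave no verdict: I measured the lever about 25 mm towards the guard, at its stop, held there at 5–6 N for over 1.3 s, and the rod back in both forks about 3 mm sideways of where it started and let go; I viewed 11 pictures, one over the limit of 10.

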